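# Set the drag pointer of a bench pull gauge to its limit clip

## Task

Lift the brown bottle that stands in front of the pull gauge's handle out of the way and set it down upright in the grey tray, next to the two bottles there, without knocking those over. Then draw the gauge's handle out against its spring until the drag pointer's needle stands between the two prongs of the limit clip, and no further. Ease the handle all the way back in without letting it snap, so that the needle stays behind between the prongs.

Things in the scene. Friction and masses are not known exactly. Their poses are not given: they have to be found in the camera images.
- gauge: Bench pull gauge, fixed: grey base plate 200 x 160 mm, white housing 130 x 90 mm, 72 mm high (x +40 to +170 mm). Origin on the bench under the rod's line, at the plate's front edge; z up, -x is the way the handle is drawn out. A scale rail 24 mm wide (top 40 mm above the bench) runs beside the rod at y = -66 mm from x = -200 to +62 mm. The lane before the handle is else clear.
- pull_rod (a joint): How far the handle is drawn out, m: 0 = fully home, up to 0.12 at the end stop. A spring draws it home: about 3 N at 0, 70 N per m more.
- handle (a point): Centre of the handle's crossbar: round, 16 mm thick, 80 mm long along gauge y, centre line 80 mm above the bench, on a stem on the steel rod (top of rod 41 mm). At home at gauge x = -60 mm. Take it from above, a finger before and one behind. An arm (top 51 mm) goes from the stem, just behind the bar, to the rail and pushes the drag pointer ahead as the handle is drawn; going back it leaves it.
- needle (a point): On the drag pointer's needle, 48 mm above the bench, at gauge y = -100 mm. The pointer is a white block 8 x 22 x 12 mm riding on the rail, its needle 3 mm wide reaching outward (-y) over the clip. It slides along gauge x and stays where left. It starts 5 to 25 mm ahead of the handle; while pushed, the needle has the same gauge x as the crossbar's centre line (to 1 mm).
- clip: Limit clip, fixed on the rail's outer side (place varies): an aluminium fork, two prongs 5 mm wide and 32 mm long along y with a 12 mm gap between, just below the needle, which passes over them (prong tops 45 mm above the bench). Origin in the middle of the gap at the needle's height; axes as the gauge's. The needle is between the prongs when within 4.5 mm of the origin along x.
- bottle: Brown glass bottle with white cap, 52 mm in diameter, 118 mm high (straight body up to 90 mm, cap 34 mm in diameter from 100 mm), about 0.2 kg, loose, on the bench in front of the handle, 50 to 75 mm from the crossbar. Origin at the centre of its underside, z up its axis.
- tray: Grey plastic tray, fixed to the bench: 160 x 220 mm outside (x, y), walls 5 mm thick and 28 mm high, floor 5 mm thick. Origin at the centre of its underside. Two bottles stand in its +y half; the -y half is empty.
- free_end (a point): Middle of the empty end of the tray's floor, on the floor (5 mm above the bench); a good place for the bottle, though any place on the tray's floor will do.
- tray_bottle_1: A bottle like the first, standing in the tray (to be left standing). Origin at the centre of its underside.
- tray_bottle_2: Another such bottle in the tray (to be left standing). Origin at the centre of its underside.
There are look-alikes about, which are no part of the job. What is shaped like the bottle but pink or purple is not meant.

How it is judged:
By the outcome, as a careful person would: the job done as asked, in the order asked, and still so for the second after the job is handed in, with the robot touching nothing.
It also fails if it takes over 61 s, if anything falls off the work surface, if the arm or the gripper's body presses on something with over 40 N, if the wrist force passes 120 N, or if a joint passes its speed limit or range.

## Robot

A 6-joint arm with a two-finger parallel gripper is mounted at the origin on the work surface. World frame = base frame: x ahead of the robot, y to its left, z up, the work surface at z = 0. Lengths are in m, angles in rad, forces in N, time in s.
With the tool pointing down it reaches from about 0.35 to 0.925 m from the base axis. Payload 6.4 kg.
Tool frame: the origin (TCP) lies midway between the tips of the shut fingers; the grasp point (between the pads) lies 19 mm behind it; z points along the fingers, x is the direction in which the jaws open and shut, and the axes are right-handed (so a half turn about z gives the same grasp; the last joint's range is limited). The gripper opens to 94 mm and grips with 3 to 60 N. Pads are 16 mm wide; open, the fingers measure 119 mm over their backs; the gripper's body (75 mm by 177 mm) begins 78 mm behind the grasp point.
Start: joints at [-1.336, 0.245, 1.558, -0, 1.339, -0.174], TCP at [0.258, -0.596, 0.205] pointing down, gripper open.
Joint ranges: [-3.13, 3.13], [-1.02, 2.26], [0.13, 2.54], [-0.95, 4.09], [0.21, 2.88], [-2.74, 2.74]. Speed limits (rad/s): [2.57, 2.57, 3.14, 3.14, 3.14, 3.14].

## Interface

Orientations are given as a unit quaternion [x, y, z, w].
In Python, from workcell import get_obs, read_camera, finish_job gives the robot as it stands.
- The arm moves only by the tool carry_out, never from a script. Its argument "steps" is a list of rows, each an object with "angular": the turn, a rotation vector about the tool's x, y, z in degrees, a list of three; "xyz": the shift along the tool's x, y, z in m, a list of three; "hand": the closure, from 0 (fully open) to 1 (shut). In form: [{"angular": [rx, ry, rz], "xyz": [x, y, z], "hand": hand}, ...]. A call has 1 to 20 rows; each row is the pose to reach, as a shift and turn from the pose commanded when the call began, along the tool's axes at that moment; what a row does not reach only later rows make up. A row lasts 1/12 s, in which the tool goes at most 41.7 mm and 7.16 degrees, less where a joint would pass 70% of its speed; a pose out of reach is approached as far as the arm can. A call with a gripper value outside its range is refused whole. The fingers move at their own pace and stop on an object; "force" is the grip in N (left out, the last holds). Time passes only in rows, so rows that repeat a pose let the fingers close. It gives the time, the measured TCP pose, the force and the opening at its end, in the units of the state.
- get_obs(): the state, without advancing time (a new reading comes with each control period).
- read_camera(name): name is "scene" or "top"; returns a dict with "color" (480x640x3 uint8, red, green, blue), "z_map" (480x640 float32, m along the optical axis (not along the pixel's ray), 0 where there is no reading), "fx", "fy", "cx", "cy" (pixels), "origin" and "orientation" of the camera in the world. Camera axes: x right, y down, z forward; pixel columns grow to the right and rows downward; lengths in m; the calibration is good to about 2 mm. A picture is of the moment at which its call begins.
- finish_job(): hands the job in, once; it reports no verdict.
The state is a dict: "clock": time; "joints": joint angles; "joint_velocities": joint speeds; "tau": joint torques, N m; "tcp_pos": TCP position; "eef_rot": TCP orientation; "contact_force": force on the tool from outside, world axes, zero at the start; "ft_torque": the same for the moment, N m; "width": finger opening in m.
Only numpy, scipy, OpenCV 4.12 (cv2) and the standard library are available. Lean on these libraries where they do the work, as an engineer would, in place of code of your own. Each camera call takes 0.05 s, during which the arm holds its last target. There are 200 camera calls.

## Working session

There is one attempt and no reset: what is moved stays moved. The work goes in short steps, Python scripts to look and compute and a tool call to move; the robot and the scene stay as the last step left them, time stands still between calls to the robot, and variables do not carry over. Pictures are saved under pics/ and viewed, about 8 in all and at most 12, crops included, and the job is handed in when it is done.

Besides the shell and the picture viewer there is one more tool, called after "Request:" as name([rows], argument=value, ...), one row to a line, values as JSON. carry_out: Moves the arm, as the interface text tells. Its arguments: {"type":"object","properties":{"steps":{"type":"array","items":{"type":"object","properties":{"angular":{"type":"array","items":{"type":"number"}},"xyz":{"type":"array","items":{"type":"number"}},"hand":{"type":"number"}}}},"force":{"type":"number"}},"required":["steps"]}

```bash
ls; mkdir -p pics; cat > h.py <<'E'
import numpy as np, cv2
from scipy.spatial.transform import Rotation as R
from workcell import get_obs, read_camera, finish_job
def cam(n):
    c=read_camera(n); c['R']=R.from_quat(c['orientation']).as_matrix(); c['o']=np.array(c['origin']); return c
def pt(c,u,v,z=None):
    "pixel -> world: by depth, or by ray onto plane z"
    d=c['R']@np.array([(u-c['cx'])/c['fx'],(v-c['cy'])/c['fy'],1.])
    if z is None: return c['o']+d*c['z_map'][int(round(v)),int(round(u))]
    return c['o']+d*(z-c['o'][2])/d[2]
def cloud(c):
    v,u=np.mgrid[:480,:640]; z=c['z_map']
    p=np.stack([(u-c['cx'])/c['fx']*z,(v-c['cy'])/c['fy']*z,z],-1)
    return p@c['R'].T+c['o']
def save(c,n): cv2.imwrite('pics/'+n+'.png',c['color'][:,:,::-1])
E
python3 - <<'E'
from h import *
for n in('top','scene'):
    c=cam(n); save(c,n+'0'); np.savez('/tmp/'+n,**c); print(n,c['o'],c['R'].round(3).tolist(),c['fx'],c['cx'],c['cy'])
print(get_obs())
E
```

```text
pics
top [0.41128623 0.01163635 1.02701044] [[0.003, -0.986, 0.166], [-1.0, -0.004, -0.006], [0.006, -0.165, -0.986]] 489.31046119126796 320.7659774382648 245.65558680251274
scene [ 1.22569392 -0.2188491   1.1032998 ] [[0.3, 0.779, -0.55], [0.954, -0.238, 0.183], [0.012, -0.58, -0.815]] 472.73694660351265 316.1440701614224 237.15489232639837
{'clock': 0.1, 'joints': array([-1.33614139e+00,  2.45727491e-01,  1.55883954e+00, -3.16155024e-05,
        1.33871873e+00, -1.74114315e-01]), 'joint_velocities': array([-0.000585  , -0.00325245, -0.00232554, -0.00199903, -0.0010011 ,
       -0.00020359]), 'tau': array([-8.67462368e-04, -4.16915631e+01, -3.15527308e+01,  6.85867248e-02,
        3.09955061e-02, -5.26087240e-05]), 'tcp_pos': array([ 0.25822699, -0.59593284,  0.20449453]), 'eef_rot': array([ 8.35908482e-01, -5.48868192e-01, -6.26988354e-04, -5.69012175e-04]), 'contact_force': array([ 0.03536557,  0.14290691, -0.33761484]), 'ft_torque': array([-0.05688644,  0.00912774, -0.02598322]), 'width': 0.09411534973809776}
```

View pics/top0.png

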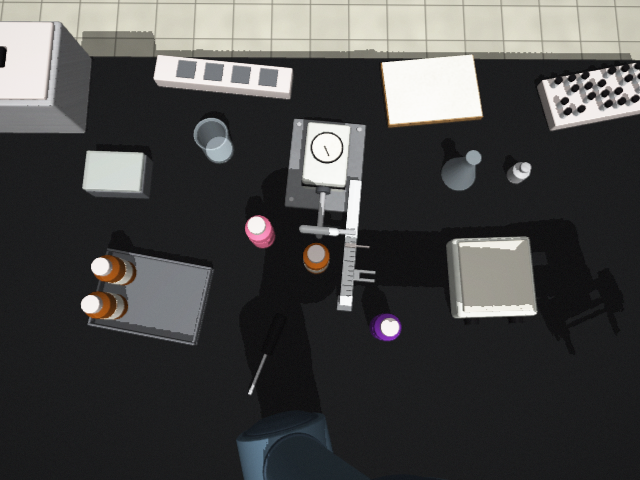

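View pics/scene0.png

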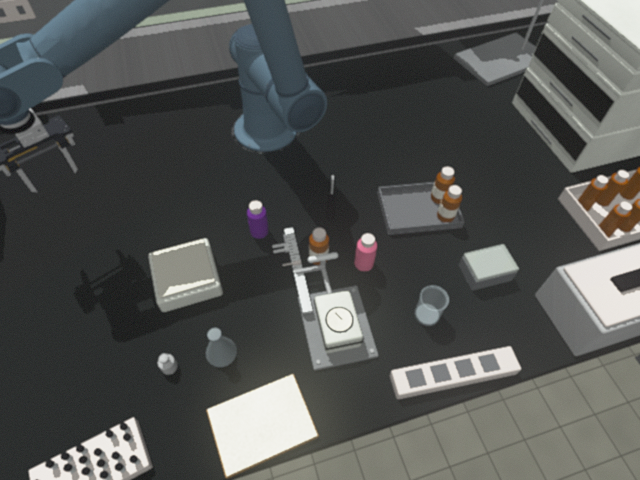

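Top view: candidates for the bottle are brown (316,257) in front of the crossbar, pink (260,231), purple (388,327), and two brown bottles in the tray (105,270), (97,305). The scene view also shows brown bottles in a white rack at (610,205). I choose the one at (316,257). The needle looks to be at about (360,246), with the clip prongs at about (365,275). I'll check with a close crop.

```bash
python3 - <<'E'
from h import *
c=dict(np.load('/tmp/top.npz')); P=cloud(c)
im=c['color'][205:325,270:400,::-1]; cv2.imwrite('pics/crop1.png',cv2.resize(im,None,fx=5,fy=5,interpolation=cv2.INTER_CUBIC))
s=dict(np.load('/tmp/scene.npz')); im2=s['color'][190:310,240:390,::-1]; cv2.imwrite('pics/crop2.png',cv2.resize(im2,None,fx=5,fy=5,interpolation=cv2.INTER_CUBIC))
hsv=cv2.cvtColor(c['color'],cv2.COLOR_RGB2HSV)
# heights
for u,v in [(316,254),(316,262),(310,230),(335,231),(352,231),(348,270),(345,300),(360,246),(370,271),(366,279),(328,145),(160,300),(101,265),(93,302),(322,205)]:
    print(u,v,P[v,u].round(4),c['color'][v,u])
E
```

```text
316 254 [0.5482 0.0153 0.1159] [170 162 160]
316 262 [0.5333 0.0153 0.1139] [113 107 104]
310 230 [0.6002 0.0274 0.0862] [163 164 165]
335 231 [ 0.5975 -0.0214  0.0909] [250 251 251]
352 231 [ 0.606  -0.0575  0.049 ] [214 215 217]
348 270 [ 0.5272 -0.0495  0.0388] [126 127 128]
345 300 [ 0.4664 -0.043   0.041 ] [248 249 249]
360 246 [ 0.5752 -0.0736  0.0479] [150 144 140]
370 271 [ 0.5248 -0.0937  0.0434] [151 153 154]
366 279 [ 0.508  -0.0849  0.0486] [154 156 157]
328 145 [ 0.7812 -0.0081  0.0711] [252 251 249]
160 300 [0.467  0.3383 0.0071] [124 127 131]
101 265 [0.5248 0.4135 0.1245] [246 242 240]
93 302 [0.4567 0.4238 0.1223] [246 242 239]
322 205 [0.6631 0.0036 0.0376] [213 213 214]
```

View pics/crop1.png

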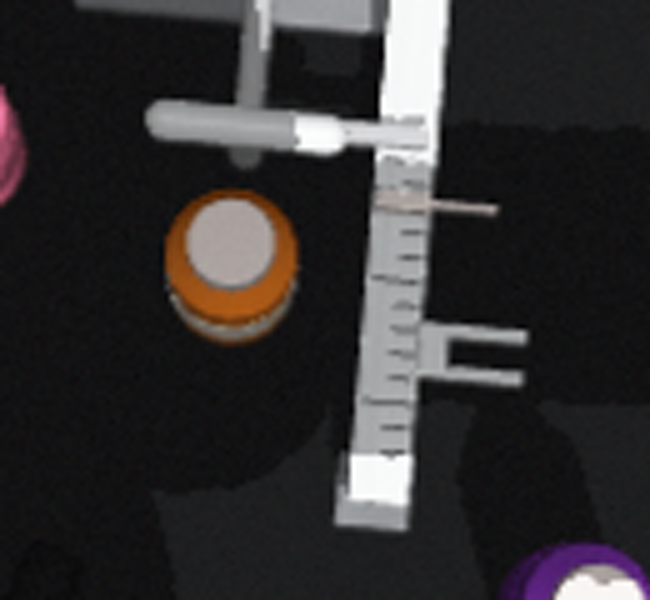

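The crop shows the brown bottle's cap at (316,254), the crossbar from (300,229) to (339,232), the needle tip at (369,247) and the prong tips at (375.4,272.6) and (374.6,280.6). Next I'll turn these into positions in the gauge frame.

```bash
python3 - <<'E'
from h import *
c=dict(np.load('/tmp/top.npz'))
cr=lambda x,y:(270+(x+.5)/5-.5,205+(y+.5)/5-.5)
f=lambda x,y,z:pt(c,*cr(x,y),z)[:2]
# rail right edge (z=.04) and left edge
for a,b in [((447,0),(410,470)),]:
    A,B=f(*a,.04),f(*b,.04); print('rail R',A,B,'yaw',np.degrees(np.arctan2(*(A-B)[::-1])))
A,B=f(147,120,.08),f(345,135,.08); d=A-B
print('bar ends',A,B,np.linalg.norm(d),'yaw',np.degrees(np.arctan2(-d[0],d[1])),'mid',(A+B)/2)
h=(A+B)/2
for n,z,p in [('needle',.048,(497,210)),('needle root',.048,(435,206)),('p1',.045,(527,338)),('p2',.045,(523,378)),('p1root',.045,(440,331)),('p2root',.045,(440,375))]:
    print(n,f(*p,z))
# bottle cap top contour, from grayish pixels
cap=np.linalg.norm([0,0]); 
x,y=f(231,242,.118); print('cap',x,y)
# gauge frame
for yaw in (-4,-3,-2,-4.5):
    t=np.radians(yaw); ex=np.array([np.cos(t),np.sin(t)]); ey=np.array([-ex[1],ex[0]])
    q=lambda p,z:(((f(*p,z)-h)@ex-.06).round(4),((f(*p,z)-h)@ey).round(4))
    print(yaw,'needle',q((497,210),.048),'clip',q((527,338),.045),q((523,378),.045),'railR',q((447,0),.04),q((410,470),.04),'bottle',q((231,242),.118))
# crossbar/cap from depth
P=cloud(c); Z=P[...,2]
m=(Z>.108)&(np.hypot(P[...,0]-.55,P[...,1]-.015)<.03); print('cap depth',P[m].mean(0),P[m].std(0),m.sum())
roi=np.zeros_like(m); roi[215:245,290:345]=1
m=(Z>.07)&roi; print('bar depth',m.sum(),P[m].mean(0)); cnt=np.argwhere(m)[:,::-1].astype(np.float32); print(cv2.minAreaRect(cnt))
# tray floor
m=(abs(Z-.005)<.006)&(P[...,1]>.2)&(P[...,1]<.45)&(c['color'].mean(2)>60)
xy=P[m][:,:2].astype(np.float32); print('floor',m.sum(),cv2.minAreaRect(xy))
for n,p in [('traycap1',(100.5,264.5)),('traycap2',(92,304))]: print(n,pt(c,*p,.123))
E
```

```text
rail R [ 0.66366497 -0.07314571] [ 0.46929786 -0.05632344] yaw -4.946560815426915
bar ends [0.6041855  0.04924719] [ 0.59847913 -0.02890324] 0.07835848283119763 yaw -4.176191756512109 mid [0.60133231 0.01017198]
needle [ 0.57404477 -0.09188654]
needle root [ 0.57559068 -0.06672486]
p1 [ 0.52222037 -0.10361892]
p2 [ 0.50603503 -0.10175828]
p1root [ 0.52493225 -0.06851444]
p2root [ 0.50712688 -0.06834484]
cap 0.5498200498783968 0.015699546524786296
-4 needle (np.float64(-0.0801), np.float64(-0.1037)) clip (np.float64(-0.131), np.float64(-0.119)) (np.float64(-0.1473), np.float64(-0.1183)) railR (np.float64(0.008), np.float64(-0.0788)) (np.float64(-0.1871), np.float64(-0.0755)) bottle (np.float64(-0.1118), np.float64(0.0019))
-3 needle (np.float64(-0.0819), np.float64(-0.1033)) clip (np.float64(-0.133), np.float64(-0.1178)) (np.float64(-0.1493), np.float64(-0.1168)) railR (np.float64(0.0066), np.float64(-0.0799)) (np.float64(-0.1884), np.float64(-0.0733)) bottle (np.float64(-0.1117), np.float64(0.0028))
-2 needle (np.float64(-0.0837), np.float64(-0.1029)) clip (np.float64(-0.1351), np.fl
[... 223 characters left out ...]
-0.0792), np.float64(-0.1039)) clip (np.float64(-0.1299), np.float64(-0.1196)) (np.float64(-0.1462), np.float64(-0.1191)) railR (np.float64(0.0087), np.float64(-0.0782)) (np.float64(-0.1864), np.float64(-0.0766)) bottle (np.float64(-0.1118), np.float64(0.0015))
cap depth [0.54948169 0.01631734 0.11685207] [0.00852004 0.00850357 0.00201843] 256
bar depth 342 [0.5960929  0.0110752  0.09927249]
((320.7472229003906, 234.84080505371094), (43.94952392578125, 19.02157211303711), 1.7357046604156494)
floor 6173 ((0.7076447010040283, 0.3280242681503296), (0.23310920596122742, 0.6417673826217651), 82.80967712402344)
traycap1 [0.52591446 0.41517617 0.123     ]
traycap2 [0.45299912 0.42507034 0.123     ]
```

```bash
cat >> h.py <<'E'
def go(p,ang,base=None):
    "tool shift+turn from current measured pose to TCP p, tool down, tool-x at world angle ang (deg)"
    o=get_obs(); R0=R.from_quat(o['eef_rot']); t=np.radians(ang)
    x=np.array([np.cos(t),np.sin(t),0]); z=np.array([0,0,-1.]); T=R.from_matrix(np.stack([x,np.cross(z,x),z],1))
    print('xyz',R0.inv().apply(np.array(p)-o['tcp_pos']).round(4),'ang',np.degrees((R0.inv()*T).as_rotvec()).round(2),'clock',o['clock'],'f',o['contact_force'].round(1))
E
python3 - <<'E'
from h import *
c=dict(np.load('/tmp/top.npz')); s=dict(np.load('/tmp/scene.npz'))
print('tray rim corners'); Q=np.array([pt(c,u,v,.028)[:2] for u,v in [(107,249),(213,267),(195,344),(88,325)]]); print(Q, Q.mean(0)); print([np.linalg.norm(Q[i]-Q[i-1]) for i in range(4)])
P=cloud(s); m=(P[...,2]>.11)&(np.hypot(P[...,0]-.55,P[...,1]-.015)<.03); print('bottle scene depth',P[m].mean(0),m.sum())
go([.5495,.016,.205],-94.4)
E
```

```text
tray rim corners
[[0.57020412 0.44670352]
 [0.53365389 0.22694072]
 [0.37855739 0.25678673]
 [0.41541666 0.47317206]] [0.47445802 0.35090076]
[np.float64(0.15703420938736762), np.float64(0.22278152436504128), np.float64(0.15794210345099088), np.float64(0.21950220815068774)]
bottle scene depth [0.55246678 0.01325254 0.11821263] 131
xyz [-4.457e-01 -5.105e-01  4.000e-04] ang [1.000e-02 1.000e-01 2.782e+01] clock 0.1 f [ 0.   0.1 -0.3]
```

Request:
carry_out([
  {"xyz":[-0.446,-0.51,0],"angular":[0,0,27.8],"hand":0},
  {"xyz":[-0.446,-0.51,0],"angular":[0,0,27.8],"hand":0},
  {"xyz":[-0.446,-0.51,0],"angular":[0,0,27.8],"hand":0},
  {"xyz":[-0.446,-0.51,0],"angular":[0,0,27.8],"hand":0},
  {"xyz":[-0.446,-0.51,0],"angular":[0,0,27.8],"hand":0},
  {"xyz":[-0.446,-0.51,0],"angular":[0,0,27.8],"hand":0},
  {"xyz":[-0.446,-0.51,0],"angular":[0,0,27.8],"hand":0},
  {"xyz":[-0.446,-0.51,0],"angular":[0,0,27.8],"hand":0},
  {"xyz":[-0.446,-0.51,0],"angular":[0,0,27.8],"hand":0},
  {"xyz":[-0.446,-0.51,0],"angular":[0,0,27.8],"hand":0},
  {"xyz":[-0.446,-0.51,0],"angular":[0,0,27.8],"hand":0},
  {"xyz":[-0.446,-0.51,0],"angular":[0,0,27.8],"hand":0},
  {"xyz":[-0.446,-0.51,0],"angular":[0,0,27.8],"hand":0},
  {"xyz":[-0.446,-0.51,0],"angular":[0,0,27.8],"hand":0},
  {"xyz":[-0.446,-0.51,0],"angular":[0,0,27.8],"hand":0},
  {"xyz":[-0.446,-0.51,0],"angular":[0,0,27.8],"hand":0},
  {"xyz":[-0.446,-0.51,0],"angular":[0,0,27.8],"hand":0},
  {"xyz":[-0.446,-0.51,0],"angular":[0,0,27.8],"hand":0},
  {"xyz":[-0.446,-0.51,0],"angular":[0,0,27.8],"hand":0},
  {"xyz":[-0.446,-0.51,0],"angular":[0,0,27.8],"hand":0},
])

```text
clock: 1.77
tcp_pos: [0.5485, 0.0144, 0.2051]
eef_rot: [-0.679, 0.734, 0.0, -0.0]
contact_force: [-0.5, -0.3, -0.6]
width: 0.0943
```

```bash
python3 - <<'E'
from h import *
go([.5505,.0155,.054],-94.4); print(get_obs()['joints'].round(2))
E
```

```text
xyz [-0.0013 -0.002   0.1511] ang [ 0.05 -0.02 -0.05] clock 1.7667 f [-0.5 -0.3 -0.6]
[-0.18  0.01  1.82 -0.    1.32  1.47]
```

Request:
carry_out([
  {"xyz":[-0.001,-0.002,0.025],"angular":[0,0,0],"hand":0},
  {"xyz":[-0.001,-0.002,0.05],"angular":[0,0,0],"hand":0},
  {"xyz":[-0.001,-0.002,0.075],"angular":[0,0,0],"hand":0},
  {"xyz":[-0.001,-0.002,0.1],"angular":[0,0,0],"hand":0},
  {"xyz":[-0.001,-0.002,0.12],"angular":[0,0,0],"hand":0},
  {"xyz":[-0.001,-0.002,0.14],"angular":[0,0,0],"hand":0},
  {"xyz":[-0.001,-0.002,0.151],"angular":[0,0,0],"hand":0},
  {"xyz":[-0.001,-0.002,0.151],"angular":[0,0,0],"hand":0},
  {"xyz":[-0.001,-0.002,0.151],"angular":[0,0,0],"hand":0.5},
  {"xyz":[-0.001,-0.002,0.151],"angular":[0,0,0],"hand":0.7},
  {"xyz":[-0.001,-0.002,0.151],"angular":[0,0,0],"hand":0.7},
  {"xyz":[-0.001,-0.002,0.151],"angular":[0,0,0],"hand":0.7},
  {"xyz":[-0.001,-0.002,0.151],"angular":[0,0,0],"hand":0.7},
  {"xyz":[-0.001,-0.002,0.151],"angular":[0,0,0],"hand":0.7},
  {"xyz":[-0.001,-0.002,0.151],"angular":[0,0,0],"hand":0.7},
  {"xyz":[-0.001,-0.002,0.151],"angular":[0,0,0],"hand":0.7},
], force=20)

```text
clock: 3.1
tcp_pos: [0.5515, 0.0161, 0.0549]
eef_rot: [-0.68, 0.734, -0.001, 0.0]
contact_force: [-0.4, -1.2, 2.0]
width: 0.0514
```

Request:
carry_out([
  {"xyz":[0,0,-0.01],"angular":[0,0,0],"hand":0.7},
  {"xyz":[0,0,-0.03],"angular":[0,0,0],"hand":0.7},
  {"xyz":[0,0,-0.055],"angular":[0,0,0],"hand":0.7},
  {"xyz":[0,0,-0.08],"angular":[0,0,0],"hand":0.7},
  {"xyz":[0,0,-0.11],"angular":[0,0,0],"hand":0.7},
  {"xyz":[0,0,-0.135],"angular":[0,0,0],"hand":0.7},
  {"xyz":[0,0,-0.15],"angular":[0,0,0],"hand":0.7},
  {"xyz":[0,0,-0.155],"angular":[0,0,0],"hand":0.7},
  {"xyz":[0,0,-0.155],"angular":[0,0,0],"hand":0.7},
])

```text
clock: 3.85
tcp_pos: [0.5516, 0.0165, 0.2108]
eef_rot: [-0.68, 0.734, -0.001, 0.001]
contact_force: [0.5, 0.3, -2.7]
width: 0.0519
```

```bash
python3 - <<'E'
from h import *
print(get_obs()['width'],get_obs()['tcp_pos'])
go([.466,.297,.205],-94.4)
c=cam('top'); s=cam('scene'); np.savez('/tmp/top1',**c)
cv2.imwrite('pics/v1.png',np.hstack([c['color'][190:350,80:400],s['color'][150:310,230:480]])[:,:,::-1])
E
```

```text
0.05186597229629751 [0.55157837 0.01647758 0.2107654 ]
xyz [-0.2732  0.1067  0.0056] ang [-0.12  0.    0.03] clock 3.85 f [ 0.5  0.3 -2.7]
```

View pics/v1.png

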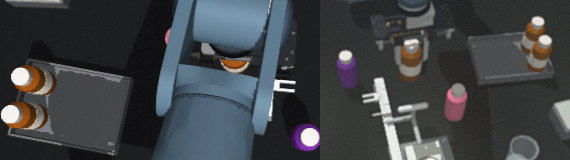

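The picture shows the brown bottle held upright between the fingers (right half, about (410,60)). The tray bottles and the gauge are undisturbed.

Request:
carry_out([
  {"xyz":[-0.012,0.005,0],"angular":[0,0,0],"hand":0.7},
  {"xyz":[-0.034,0.013,0],"angular":[0,0,0],"hand":0.7},
  {"xyz":[-0.06,0.023,0],"angular":[0,0,0],"hand":0.7},
  {"xyz":[-0.088,0.034,0],"angular":[0,0,0],"hand":0.7},
  {"xyz":[-0.116,0.045,0],"angular":[0,0,0],"hand":0.7},
  {"xyz":[-0.144,0.056,0],"angular":[0,0,0],"hand":0.7},
  {"xyz":[-0.172,0.067,0],"angular":[0,0,0],"hand":0.7},
  {"xyz":[-0.2,0.078,0],"angular":[0,0,0],"hand":0.7},
  {"xyz":[-0.226,0.088,0],"angular":[0,0,0],"hand":0.7},
  {"xyz":[-0.248,0.097,0],"angular":[0,0,0],"hand":0.7},
  {"xyz":[-0.264,0.103,0],"angular":[0,0,0],"hand":0.7},
  {"xyz":[-0.273,0.107,0],"angular":[0,0,0],"hand":0.7},
  {"xyz":[-0.273,0.107,0],"angular":[0,0,0],"hand":0.7},
  {"xyz":[-0.273,0.107,0],"angular":[0,0,0],"hand":0.7},
])

```text
clock: 5.12
tcp_pos: [0.4646, 0.2967, 0.2085]
eef_rot: [-0.68, 0.733, 0.0, -0.001]
contact_force: [0.5, 0.3, -2.1]
width: 0.0516
```

```bash
python3 - <<'E'
from h import *
print(get_obs()['width'],get_obs()['tcp_pos'])
go([.466,.297,.061],-94.4)
s=cam('scene'); P=cloud(s); hsv=cv2.cvtColor(s['color'],cv2.COLOR_RGB2HSV)
m=(hsv[...,0]<18)&(hsv[...,1]>120)&(P[...,1]>.2)&(P[...,1]<.36)&(abs(P[...,0]-.46)<.1); print('brown',m.sum(),P[m].min(0),P[m].max(0))
cv2.imwrite('pics/v2.png',cv2.resize(s['color'][120:270,350:500],None,fx=4,fy=4)[:,:,::-1])
E
```

```text
0.051619980820741575 [0.46457959 0.29667681 0.20848055]
xyz [-0.0006 -0.0016  0.1475] ang [ 0.08 -0.07  0.08] clock 5.1167 f [ 0.5  0.3 -2.1]
brown 302 [0.45316724 0.26932228 0.15421836] [0.49129874 0.32324314 0.26822293]
```

View pics/v2.png

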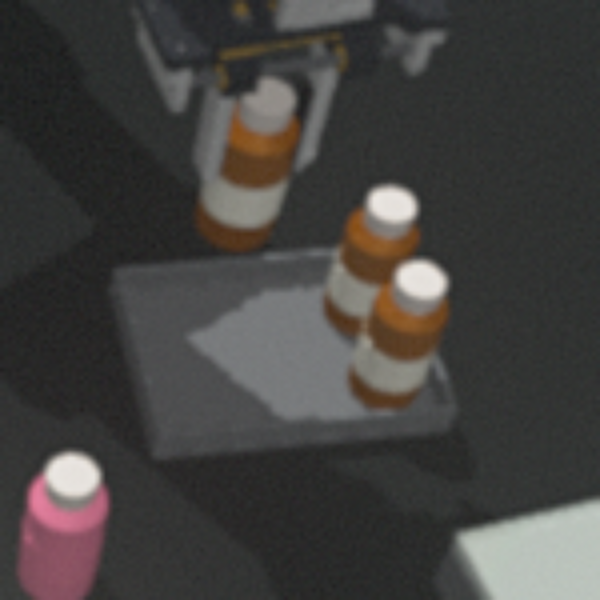

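The bottle hangs upright above the empty end of the tray, and both tray bottles are standing. I'll lower it.

Request:
carry_out([
  {"xyz":[0,-0.001,0.015],"angular":[0,0,0],"hand":0.7},
  {"xyz":[0,-0.001,0.04],"angular":[0,0,0],"hand":0.7},
  {"xyz":[0,-0.001,0.065],"angular":[0,0,0],"hand":0.7},
  {"xyz":[0,-0.001,0.09],"angular":[0,0,0],"hand":0.7},
  {"xyz":[0,-0.001,0.11],"angular":[0,0,0],"hand":0.7},
  {"xyz":[0,-0.001,0.125],"angular":[0,0,0],"hand":0.7},
  {"xyz":[0,-0.001,0.135],"angular":[0,0,0],"hand":0.7},
  {"xyz":[0,-0.001,0.14],"angular":[0,0,0],"hand":0.7},
  {"xyz":[0,-0.001,0.143],"angular":[0,0,0],"hand":0.7},
  {"xyz":[0,-0.001,0.145],"angular":[0,0,0],"hand":0.7},
  {"xyz":[0,-0.001,0.147],"angular":[0,0,0],"hand":0.7},
  {"xyz":[0,-0.001,0.147],"angular":[0,0,0],"hand":0.7},
  {"xyz":[0,-0.001,0.147],"angular":[0,0,0],"hand":0.7},
])

```text
clock: 6.25
tcp_pos: [0.4667, 0.2969, 0.0631]
eef_rot: [-0.68, 0.734, -0.0, 0.001]
contact_force: [-0.3, -0.0, -2.8]
width: 0.0517
```

Request:
carry_out([
  {"xyz":[0,0,0.001],"angular":[0,0,0],"hand":0.7},
  {"xyz":[0,0,0.002],"angular":[0,0,0],"hand":0.7},
  {"xyz":[0,0,0.003],"angular":[0,0,0],"hand":0.7},
  {"xyz":[0,0,0.003],"angular":[0,0,0],"hand":0.7},
  {"xyz":[0,0,0.003],"angular":[0,0,0],"hand":0.7},
])

```text
clock: 6.67
tcp_pos: [0.4666, 0.2968, 0.0599]
eef_rot: [-0.68, 0.734, -0.0, 0.0]
contact_force: [-0.5, -0.4, 1.5]
width: 0.052
```

Now it's resting on the floor. I'll open and rise.

Request:
carry_out([
  {"xyz":[0,0,0],"angular":[0,0,0],"hand":0.42},
  {"xyz":[0,0,0],"angular":[0,0,0],"hand":0.35},
  {"xyz":[0,0,0],"angular":[0,0,0],"hand":0.2},
  {"xyz":[0,0,0],"angular":[0,0,0],"hand":0.2},
  {"xyz":[0,0,0],"angular":[0,0,0],"hand":0.2},
  {"xyz":[0,0,0],"angular":[0,0,0],"hand":0.2},
  {"xyz":[0,0,-0.01],"angular":[0,0,0],"hand":0.2},
  {"xyz":[0,0,-0.03],"angular":[0,0,0],"hand":0.2},
  {"xyz":[0,0,-0.055],"angular":[0,0,0],"hand":0.2},
  {"xyz":[0,0,-0.08],"angular":[0,0,0],"hand":0.2},
  {"xyz":[0,0,-0.11],"angular":[0,0,0],"hand":0.2},
  {"xyz":[0,0,-0.14],"angular":[0,0,0],"hand":0.2},
  {"xyz":[0,0,-0.155],"angular":[0,0,0],"hand":0.2},
  {"xyz":[0,0,-0.155],"angular":[0,0,0],"hand":0.2},
])

```text
clock: 7.83
tcp_pos: [0.4688, 0.2977, 0.2201]
eef_rot: [-0.68, 0.734, -0.002, 0.004]
contact_force: [0.1, 0.3, 0.3]
width: 0.0752
```

```bash
python3 - <<'E'
from h import *
print(get_obs()['width'],get_obs()['tcp_pos'])
go([.601,.010,.215],-4.3); 
s=cam('scene'); c=cam('top'); np.savez('/tmp/top2',**c); np.savez('/tmp/scene2',**s)
im=np.hstack([cv2.resize(s['color'][120:270,350:500],None,fx=2.4,fy=2.4),cv2.resize(c['color'][205:325,280:400],(360,360),interpolation=cv2.INTER_CUBIC)])
cv2.imwrite('pics/v3.png',im[:,:,::-1])
E
```

```text
0.07520846870374247 [0.46875476 0.29767954 0.22013743]
xyz [ 0.2768 -0.1537  0.0053] ang [ -0.57  -0.2  -90.07] clock 7.8333 f [0.1 0.3 0.3]
```

View pics/v3.png

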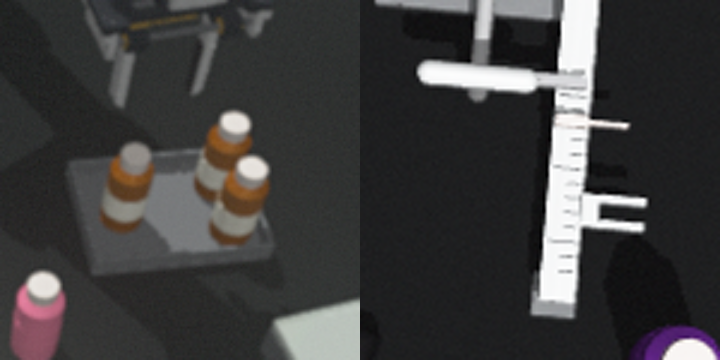

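The bottle stands upright in the tray beside the two others. The gauge is now unobstructed and better lit: bar from about (299,229) to (339,231), needle tip at (369,247). I'll refine the pull distance.

```bash
python3 - <<'E'
from h import *
c=dict(np.load('/tmp/top2.npz')); g=c['color'].astype(float).mean(2)
def cen(u,a,b):
    w=np.clip(g[a:b+1,u]-60,0,None); return (w*np.arange(a,b+1)).sum()/w.sum()
def line(us,a,b,z): return np.array([pt(c,u,cen(u,a,b),z)[:2] for u in us])
n=line(range(362,368),243,250,.048); p1=line(range(365,373),268,275,.045); p2=line(range(365,373),276,284,.045)
bar=line(range(302,336),224,236,.08)
for k,v in dict(n=n,p1=p1,p2=p2,bar=bar).items():
    s,i=np.polyfit(v[:,1],v[:,0],1); print(k,'slope deg',np.degrees(np.arctan(s)).round(2),v.mean(0).round(4))
t=np.radians(-4.3); ex=np.array([np.cos(t),np.sin(t)])
b=bar.mean(0)@ex; print('along x rel bar:',[(v.mean(0)@ex-b).round(4) for v in(n,p1,p2)])
row=g[230]; print('bar row ends', [u for u in range(292,345) if row[u]>60][:1], [int(x) for x in row[294:304]],[int(x) for x in g[231,332:345]])
s=dict(np.load('/tmp/scene2.npz')); cv2.imwrite('pics/v4.png',cv2.resize(s['color'][215:315,255:355],None,fx=6,fy=6,interpolation=cv2.INTER_CUBIC)[:,:,::-1])
E
```

```text
n slope deg 5.21 [ 0.5748 -0.0828]
p1 slope deg 5.31 [ 0.5235 -0.0905]
p2 slope deg 4.85 [ 0.5064 -0.0903]
bar slope deg 4.95 [0.6012 0.0108]
along x rel bar: [np.float64(-0.0193), np.float64(-0.0699), np.float64(-0.0869)]
bar row ends [299] [29, 30, 30, 29, 31, 105, 218, 242, 248, 249] [251, 251, 251, 250, 247, 242, 226, 185, 205, 216, 217, 216, 216]
```

View pics/v4.png

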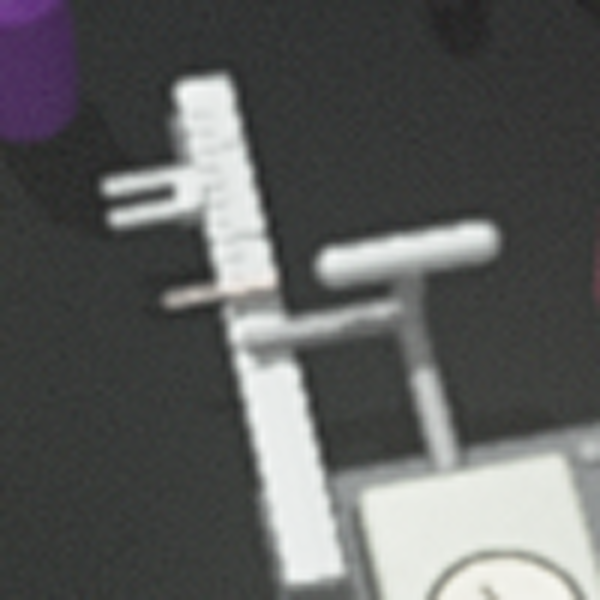

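Request:
carry_out([
  {"xyz":[0.02,-0.011,0],"angular":[0,0,-6],"hand":0.4},
  {"xyz":[0.045,-0.025,0],"angular":[0,0,-13],"hand":0.4},
  {"xyz":[0.07,-0.039,0],"angular":[0,0,-20],"hand":0.4},
  {"xyz":[0.095,-0.053,0],"angular":[0,0,-27],"hand":0.4},
  {"xyz":[0.12,-0.067,0],"angular":[0,0,-34],"hand":0.4},
  {"xyz":[0.145,-0.08,0],"angular":[0,0,-41],"hand":0.4},
  {"xyz":[0.17,-0.094,0],"angular":[0,0,-48],"hand":0.4},
  {"xyz":[0.195,-0.108,0],"angular":[0,0,-55],"hand":0.4},
  {"xyz":[0.22,-0.122,0],"angular":[0,0,-62],"hand":0.4},
  {"xyz":[0.24,-0.133,0],"angular":[0,0,-69],"hand":0.4},
  {"xyz":[0.26,-0.144,0],"angular":[0,0,-76],"hand":0.4},
  {"xyz":[0.272,-0.151,0],"angular":[0,0,-83],"hand":0.4},
  {"xyz":[0.277,-0.154,0],"angular":[0,0,-89.4],"hand":0.4},
  {"xyz":[0.277,-0.154,0],"angular":[0,0,-89.4],"hand":0.4},
  {"xyz":[0.277,-0.154,0],"angular":[0,0,-89.4],"hand":0.4},
  {"xyz":[0.277,-0.154,0],"angular":[0,0,-89.4],"hand":0.4},
])

```text
clock: 9.27
tcp_pos: [0.5978, 0.0093, 0.2131]
eef_rot: [0.999, -0.044, -0.001, -0.0]
contact_force: [0.3, -0.2, 0.4]
width: 0.056
```

```bash
python3 - <<'E'
from h import *
go([.6012,.0105,.065],-5); print(get_obs()['tcp_pos'],get_obs()['width'],get_obs()['joint_velocities'].round(2))
E
```

```text
xyz [ 0.0036 -0.0014  0.1481] ang [-0.02  0.14 -0.09] clock 9.2667 f [ 0.3 -0.2  0.4]
[0.59783528 0.00931267 0.2131085 ] 0.05602544627722996 [ 0.01 -0.01 -0.01  0.   -0.   -0.01]
```

Request:
carry_out([
  {"xyz":[0.003,-0.001,0.02],"angular":[0,0,0],"hand":0.4},
  {"xyz":[0.003,-0.001,0.045],"angular":[0,0,0],"hand":0.4},
  {"xyz":[0.003,-0.001,0.07],"angular":[0,0,0],"hand":0.4},
  {"xyz":[0.003,-0.001,0.095],"angular":[0,0,0],"hand":0.4},
  {"xyz":[0.003,-0.001,0.115],"angular":[0,0,0],"hand":0.4},
  {"xyz":[0.003,-0.001,0.13],"angular":[0,0,0],"hand":0.4},
  {"xyz":[0.003,-0.001,0.14],"angular":[0,0,0],"hand":0.4},
  {"xyz":[0.003,-0.001,0.147],"angular":[0,0,0],"hand":0.4},
  {"xyz":[0.003,-0.001,0.147],"angular":[0,0,0],"hand":0.4},
  {"xyz":[0.003,-0.001,0.147],"angular":[0,0,0],"hand":0.4},
])

```text
clock: 10.1
tcp_pos: [0.6021, 0.0097, 0.0679]
eef_rot: [0.999, -0.043, 0.0, 0.0]
contact_force: [-0.2, -0.3, 0.9]
width: 0.0567
```

Request:
carry_out([
  {"xyz":[0,0,0],"angular":[0,0,0],"hand":0.6},
  {"xyz":[0,0,0],"angular":[0,0,0],"hand":0.7},
  {"xyz":[0,0,0],"angular":[0,0,0],"hand":0.76},
  {"xyz":[0,0,0],"angular":[0,0,0],"hand":0.82},
  {"xyz":[0,0,0],"angular":[0,0,0],"hand":0.88},
  {"xyz":[0,0,0],"angular":[0,0,0],"hand":0.9},
  {"xyz":[0,0,0],"angular":[0,0,0],"hand":0.9},
  {"xyz":[0,0,0],"angular":[0,0,0],"hand":0.9},
  {"xyz":[0,0,0],"angular":[0,0,0],"hand":0.9},
], force=20)

```text
clock: 10.85
tcp_pos: [0.6018, 0.0094, 0.0675]
eef_rot: [0.999, -0.043, 0.0, 0.0]
contact_force: [-0.7, 1.3, 0.1]
width: 0.0152
```

Request:
carry_out([
  {"xyz":[-0.003,0,0],"angular":[0,0,0],"hand":0.9},
  {"xyz":[-0.008,0,0],"angular":[0,0,0],"hand":0.9},
  {"xyz":[-0.013,0,0],"angular":[0,0,0],"hand":0.9},
  {"xyz":[-0.018,0,0],"angular":[0,0,0],"hand":0.9},
  {"xyz":[-0.023,0,0],"angular":[0,0,0],"hand":0.9},
  {"xyz":[-0.028,0,0],"angular":[0,0,0],"hand":0.9},
  {"xyz":[-0.033,0,0],"angular":[0,0,0],"hand":0.9},
  {"xyz":[-0.038,0,0],"angular":[0,0,0],"hand":0.9},
  {"xyz":[-0.043,0,0],"angular":[0,0,0],"hand":0.9},
  {"xyz":[-0.048,0,0],"angular":[0,0,0],"hand":0.9},
  {"xyz":[-0.053,0,0],"angular":[0,0,0],"hand":0.9},
  {"xyz":[-0.058,0,0],"angular":[0,0,0],"hand":0.9},
  {"xyz":[-0.062,0,0],"angular":[0,0,0],"hand":0.9},
  {"xyz":[-0.066,0,0],"angular":[0,0,0],"hand":0.9},
  {"xyz":[-0.068,0,0],"angular":[0,0,0],"hand":0.9},
  {"xyz":[-0.07,0,0],"angular":[0,0,0],"hand":0.9},
  {"xyz":[-0.07,0,0],"angular":[0,0,0],"hand":0.9},
  {"xyz":[-0.07,0,0],"angular":[0,0,0],"hand":0.9},
])

```text
clock: 12.35
tcp_pos: [0.5328, 0.0155, 0.0676]
eef_rot: [0.999, -0.044, 0.002, 0.0]
contact_force: [8.1, 0.5, -5.0]
width: 0.0155
```

```bash
python3 - <<'E'
from h import *
o=get_obs(); print(o['tcp_pos'],o['contact_force'],o['width'])
s=cam('scene'); c=cam('top'); np.savez('/tmp/top3',**c); np.savez('/tmp/scene3',**s)
im=np.hstack([cv2.resize(s['color'][215:290,250:325],(390,390),interpolation=cv2.INTER_CUBIC),cv2.resize(c['color'][235:310,330:405],(390,390),interpolation=cv2.INTER_CUBIC)])
cv2.imwrite('pics/v5.png',im[:,:,::-1])
E
```

```text
[0.53277389 0.01551103 0.06761012] [ 8.05539791  0.46227691 -4.96287593] 0.015502180551776453
```

View pics/v5.png

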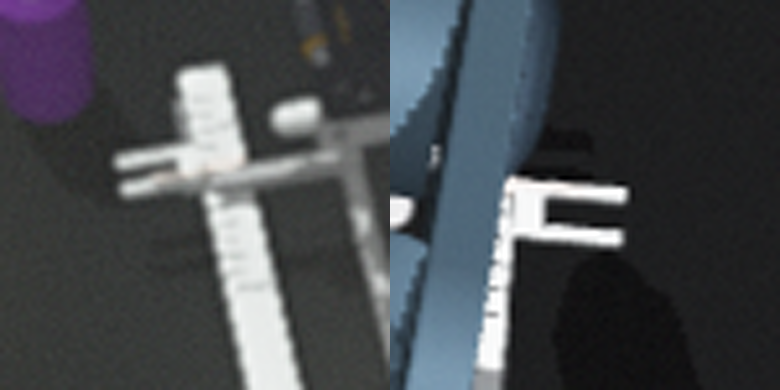

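The scene view (left) shows the needle lying over the first prong. That agrees with the computed positions (prong at 69 mm, gap centre at about 77 mm), so I need about 7 mm more.

Request:
carry_out([
  {"xyz":[-0.002,0,0],"angular":[0,0,0],"hand":0.9},
  {"xyz":[-0.004,0,0],"angular":[0,0,0],"hand":0.9},
  {"xyz":[-0.006,0,0],"angular":[0,0,0],"hand":0.9},
  {"xyz":[-0.0075,0,0],"angular":[0,0,0],"hand":0.9},
  {"xyz":[-0.0075,0,0],"angular":[0,0,0],"hand":0.9},
  {"xyz":[-0.0075,0,0],"angular":[0,0,0],"hand":0.9},
  {"xyz":[-0.0075,0,0],"angular":[0,0,0],"hand":0.9},
])

```text
clock: 13.03
tcp_pos: [0.5256, 0.0161, 0.0676]
eef_rot: [0.999, -0.044, 0.002, 0.0]
contact_force: [8.5, 0.7, -5.3]
width: 0.0152
```

```bash
python3 - <<'E'
from h import *
o=get_obs(); print(o['tcp_pos'],o['contact_force'],o['width'])
s=cam('scene'); c=cam('top'); np.savez('/tmp/top4',**c); np.savez('/tmp/scene4',**s)
im=np.hstack([cv2.resize(s['color'][230:270,265:305],(400,400),interpolation=cv2.INTER_CUBIC),cv2.resize(c['color'][255:295,345:385],(400,400),interpolation=cv2.INTER_CUBIC)])
cv2.imwrite('pics/v6.png',im[:,:,::-1])
E
```

```text
[0.52557907 0.01612579 0.067617  ] [ 8.45486689  0.69330065 -5.33041238] 0.015190704687225767
```

View pics/v6.png

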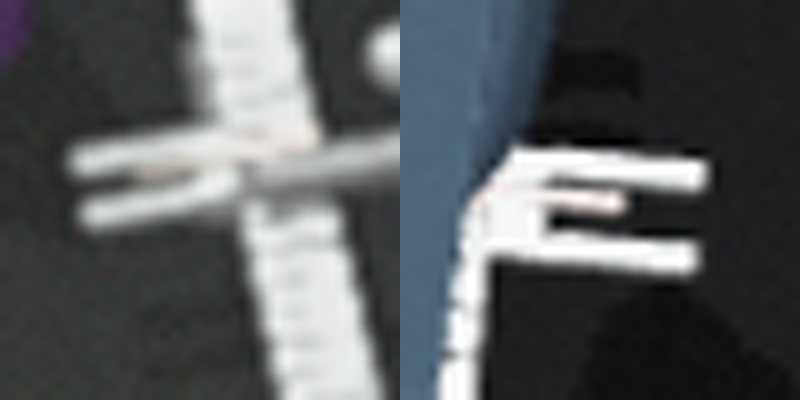

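The needle lies between the prongs in both views (top crop: prongs at rows 170 and 252, needle at row 199). I'll compute the offset with the height parallax taken into account.

```bash
python3 - <<'E'
from h import *
t=np.radians(-5); ex=np.array([np.cos(t),np.sin(t)]); ey=np.array([-ex[1],ex[0]])
for f,off,sc,L in [('/tmp/top4.npz',(345,255),10,dict(p1=(200,168),p2=(200,251),n=(200,199))),('/tmp/scene4.npz',(265,230),10,dict(p1=(150,202),p2=(150,151),n=(150,173)))]:
    c=dict(np.load(f)); r={}
    for k,(x,y) in L.items():
        q=pt(c,off[0]+(x+.5)/sc-.5,off[1]+(y+.5)/sc-.5,.048 if k=='n' else .045)[:2]; r[k]=(q@ex,q@ey)
    # prongs run along ey, so gauge-x is directly comparable
    print(f,{k:np.round(v,4) for k,v in r.items()},'needle-mid (mm, + = short)',1e3*(r['n'][0]-(r['p1'][0]+r['p2'][0])/2))
E
```

```text
/tmp/top4.npz {'p1': array([ 0.5291, -0.0366]), 'p2': array([ 0.5123, -0.0378]), 'n': array([ 0.5225, -0.0368])} needle-mid (mm, + = short) 1.7587852313623031
/tmp/scene4.npz {'p1': array([ 0.5279, -0.0419]), 'p2': array([ 0.5115, -0.039 ]), 'n': array([ 0.5207, -0.0405])} needle-mid (mm, + = short) 0.9480453429820956
```

Short of centre by 1–1.8 mm. I'll draw 1 mm more, then ease it back.

Request:
carry_out([
  {"xyz":[-0.001,0,0],"angular":[0,0,0],"hand":0.9},
  {"xyz":[-0.001,0,0],"angular":[0,0,0],"hand":0.9},
  {"xyz":[-0.001,0,0],"angular":[0,0,0],"hand":0.9},
  {"xyz":[0.001,0,0],"angular":[0,0,0],"hand":0.9},
  {"xyz":[0.003,0,0],"angular":[0,0,0],"hand":0.9},
  {"xyz":[0.006,0,0],"angular":[0,0,0],"hand":0.9},
  {"xyz":[0.009,0,0],"angular":[0,0,0],"hand":0.9},
  {"xyz":[0.012,0,0],"angular":[0,0,0],"hand":0.9},
  {"xyz":[0.015,0,0],"angular":[0,0,0],"hand":0.9},
  {"xyz":[0.018,0,0],"angular":[0,0,0],"hand":0.9},
  {"xyz":[0.021,0,0],"angular":[0,0,0],"hand":0.9},
  {"xyz":[0.024,0,0],"angular":[0,0,0],"hand":0.9},
  {"xyz":[0.027,0,0],"angular":[0,0,0],"hand":0.9},
  {"xyz":[0.03,0,0],"angular":[0,0,0],"hand":0.9},
  {"xyz":[0.033,0,0],"angular":[0,0,0],"hand":0.9},
  {"xyz":[0.036,0,0],"angular":[0,0,0],"hand":0.9},
  {"xyz":[0.038,0,0],"angular":[0,0,0],"hand":0.9},
  {"xyz":[0.04,0,0],"angular":[0,0,0],"hand":0.9},
  {"xyz":[0.04,0,0],"angular":[0,0,0],"hand":0.9},
])

```text
clock: 14.72
tcp_pos: [0.565, 0.0126, 0.0676]
eef_rot: [0.999, -0.044, 0.001, -0.0]
contact_force: [6.0, -0.1, -2.6]
width: 0.0156
```

Request:
carry_out([
  {"xyz":[0.002,0,0],"angular":[0,0,0],"hand":0.9},
  {"xyz":[0.005,0,0],"angular":[0,0,0],"hand":0.9},
  {"xyz":[0.008,0,0],"angular":[0,0,0],"hand":0.9},
  {"xyz":[0.011,0,0],"angular":[0,0,0],"hand":0.9},
  {"xyz":[0.014,0,0],"angular":[0,0,0],"hand":0.9},
  {"xyz":[0.017,0,0],"angular":[0,0,0],"hand":0.9},
  {"xyz":[0.02,0,0],"angular":[0,0,0],"hand":0.9},
  {"xyz":[0.022,0,0],"angular":[0,0,0],"hand":0.9},
  {"xyz":[0.024,0,0],"angular":[0,0,0],"hand":0.9},
  {"xyz":[0.026,0,0],"angular":[0,0,0],"hand":0.9},
  {"xyz":[0.028,0,0],"angular":[0,0,0],"hand":0.9},
  {"xyz":[0.03,0,0],"angular":[0,0,0],"hand":0.9},
  {"xyz":[0.031,0,0],"angular":[0,0,0],"hand":0.9},
  {"xyz":[0.032,0,0],"angular":[0,0,0],"hand":0.9},
  {"xyz":[0.033,0,0],"angular":[0,0,0],"hand":0.9},
  {"xyz":[0.034,0,0],"angular":[0,0,0],"hand":0.9},
  {"xyz":[0.035,0,0],"angular":[0,0,0],"hand":0.9},
  {"xyz":[0.035,0,0],"angular":[0,0,0],"hand":0.9},
])

```text
clock: 16.22
tcp_pos: [0.5995, 0.0096, 0.0675]
eef_rot: [0.999, -0.043, 0.0, 0.0]
contact_force: [4.1, -0.4, 0.7]
width: 0.0153
```

Request:
carry_out([
  {"xyz":[0.0005,0,0],"angular":[0,0,0],"hand":0.9},
  {"xyz":[0.001,0,0],"angular":[0,0,0],"hand":0.9},
  {"xyz":[0.0015,0,0],"angular":[0,0,0],"hand":0.9},
  {"xyz":[0.002,0,0],"angular":[0,0,0],"hand":0.9},
  {"xyz":[0.0025,0,0],"angular":[0,0,0],"hand":0.9},
  {"xyz":[0.003,0,0],"angular":[0,0,0],"hand":0.9},
  {"xyz":[0.003,0,0],"angular":[0,0,0],"hand":0.9},
  {"xyz":[0.003,0,0],"angular":[0,0,0],"hand":0.9},
])

```text
clock: 16.88
tcp_pos: [0.6018, 0.0094, 0.0675]
eef_rot: [0.999, -0.043, -0.001, 0.0]
contact_force: [-0.4, -0.4, 4.1]
width: 0.0156
```

The handle is home: the TCP is back at 0.6018 and the pull force is gone. I'll release and rise.

Request:
carry_out([
  {"xyz":[0,0,0],"angular":[0,0,0],"hand":0.8},
  {"xyz":[0,0,0],"angular":[0,0,0],"hand":0.7},
  {"xyz":[0,0,0],"angular":[0,0,0],"hand":0.5},
  {"xyz":[0,0,0],"angular":[0,0,0],"hand":0.4},
  {"xyz":[0,0,0],"angular":[0,0,0],"hand":0.4},
  {"xyz":[0,0,0],"angular":[0,0,0],"hand":0.4},
  {"xyz":[0,0,-0.01],"angular":[0,0,0],"hand":0.4},
  {"xyz":[0,0,-0.03],"angular":[0,0,0],"hand":0.4},
  {"xyz":[0,0,-0.055],"angular":[0,0,0],"hand":0.4},
  {"xyz":[0,0,-0.085],"angular":[0,0,0],"hand":0.4},
  {"xyz":[0,0,-0.115],"angular":[0,0,0],"hand":0.4},
  {"xyz":[0,0,-0.14],"angular":[0,0,0],"hand":0.4},
  {"xyz":[0,0,-0.15],"angular":[0,0,0],"hand":0.4},
  {"xyz":[0,0,-0.15],"angular":[0,0,0],"hand":0.4},
])

```text
clock: 18.05
tcp_pos: [0.6041, 0.0092, 0.2213]
eef_rot: [0.999, -0.043, 0.003, 0.0]
contact_force: [0.4, -0.3, -0.0]
width: 0.0561
```

Request:
carry_out([
  {"xyz":[0,-0.02,0],"angular":[0,0,0],"hand":0.4},
  {"xyz":[0,-0.05,0],"angular":[0,0,0],"hand":0.4},
  {"xyz":[0,-0.085,0],"angular":[0,0,0],"hand":0.4},
  {"xyz":[0,-0.12,0],"angular":[0,0,0],"hand":0.4},
  {"xyz":[0,-0.15,0],"angular":[0,0,0],"hand":0.4},
  {"xyz":[0,-0.17,0],"angular":[0,0,0],"hand":0.4},
  {"xyz":[0,-0.18,0],"angular":[0,0,0],"hand":0.4},
  {"xyz":[0,-0.18,0],"angular":[0,0,0],"hand":0.4},
  {"xyz":[0,-0.18,0],"angular":[0,0,0],"hand":0.4},
])

```text
clock: 18.8
tcp_pos: [0.6173, 0.1883, 0.216]
eef_rot: [0.999, -0.043, -0.001, 0.0]
contact_force: [-0.0, -0.6, 0.4]
width: 0.0562
```

```bash
python3 - <<'E'
from h import *
o=get_obs(); print(o['tcp_pos'],o['contact_force'],o['width'])
s=cam('scene'); c=cam('top'); np.savez('/tmp/top5',**c)
im=np.hstack([cv2.resize(s['color'][170:300,250:480],None,fx=1.7,fy=1.7),cv2.resize(c['color'][215:300,300:385],(221,221),interpolation=cv2.INTER_CUBIC)])
cv2.imwrite('pics/v7.png',cv2.resize(im,None,fx=1.25,fy=1.25)[:,:,::-1])
g=c['color'].astype(float).mean(2); t=np.radians(-5); ex=np.array([np.cos(t),np.sin(t)])
print(g[266:284,366].astype(int))
def cen(u,a,b):
    w=np.clip(g[a:b+1,u]-60,0,None); return (w*np.arange(a,b+1)).sum()/w.sum()
print('bar x',np.mean([pt(c,u,cen(u,224,236),.08)[:2]@ex for u in range(305,335)]))
E
```

```text
[0.6173048  0.18826253 0.21600296] [-0.02334317 -0.58701941  0.39936698] 0.056212359768199854
[ 31  31  17  15 195 243 238 114  84 239 140  43  82 240 246 164  54  29]
bar x 0.5979596320209836
```

View pics/v7.png

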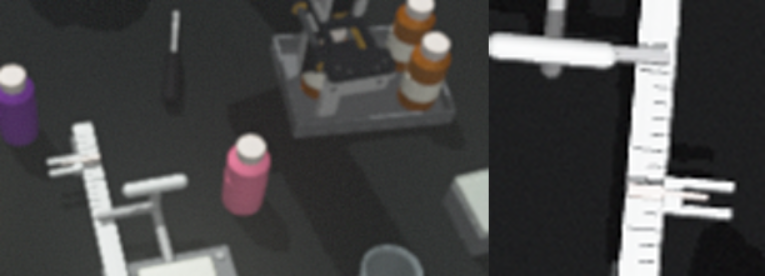

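The crossbar is home (0.5980 along gauge x, same as at the start). The needle sits mid-gap (top view, column 366: prongs at about rows 271.2 and 279.2, needle at about 275.1). The robot touches nothing, so I'm handing in.

```bash
python3 -c "
from workcell import finish_job; print(finish_job())"
```

```text
the job is handed in; nothing more can be done
None
```

The job is done and handed in at about 19 s of the 61 s allowed.

- **Bottle:** I lifted it from in front of the handle and set it down at the empty end of the tray. Right after release, a picture showed it upright and the two tray bottles still standing. In the last picture the gripper partly hides it, but nothing had gone near it since.
- **Needle:** I drew the handle out about 77–78 mm in three steps, checking in the pictures after the first two. After the second, the two cameras disagreed slightly: the needle was 1.8 mm short of the clip's centre by the top camera and 0.9 mm by the scene camera. I drew it 1 mm more. The last top picture shows the needle between the prongs and within about 1 mm of the middle, against the 4.5 mm allowed.
- **Handle:** I eased it in slowly until the pull force was gone before letting go. The crossbar measured 0.5980 m along the gauge axis, the same as before the pull.

At hand-in the gripper was clear of everything, and no check failed.

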